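# Shut and lock the carrying case of metal type

### The arm

A 6-joint arm with a two-finger parallel gripper is mounted at the origin on the work surface. World frame = base frame: x ahead of the robot, y to its left, z up, the work surface at z = 0. Lengths are in mm, angles in degrees, forces in N, time in s.
With the tool pointing down it reaches from about 300 to 850 mm from the base axis. Payload 4.2 kg.
Tool frame: the origin (TCP) lies between the finger pads; the fingertips stand 8 mm ahead of it and the grasp point (between the pads) lies 11 mm behind it; x points along the fingers, y is the direction in which the jaws open and shut, and the axes are right-handed (so a half turn about x gives the same grasp; the last joint's range is limited). The gripper opens to 91 mm and grips with 3 to 60 N. Pads are 32 mm wide; open, the fingers measure 118 mm over their backs; the gripper's body (76 mm by 178 mm) begins 60 mm behind the grasp point.
Start: joints at [70.302, 18.312, 89.639, -0, 72.044, -1.146], TCP at [182.951, 545.134, 221.976] pointing down, gripper open.
Joint ranges: [-177.97, 177.97], [-48.28, 115.42], [12.27, 149.76], [-77.06, 257.06], [2.81, 150.46], [-146.56, 146.56]. Speed limits (degrees/s): [147.25, 147.25, 180, 180, 180, 180].

### API

Orientations are given as [roll, pitch, yaw] about the fixed x, y, z axes, in that order (R = Rz(yaw) Ry(pitch) Rx(roll)).
In Python, from workcell import env gives the robot as it stands.
- The arm moves only by the tool arm_command, never from a script. Its arguments are lists of equal length, an entry for each row: "slide": the shift along the tool's x, y, z in cm, a list of three; "turn": the turn, a rotation vector about the tool's x, y, z in rad, a list of three; "grip": the closure in counts, from 0 (fully open) to 255 (shut). A call has 1 to 20 rows; each row is the pose to reach, as a shift and turn from the pose commanded when the call began, along the tool's axes at that moment; what a row does not reach only later rows make up. A row lasts 1/12 s, in which the tool goes at most 41.7 mm and 7.16 degrees, less where a joint would pass 70% of its speed; a pose out of reach is approached as far as the arm can. A call with a gripper value outside its range is refused whole. The fingers move at their own pace and stop on an object; "newtons" is the grip in N (left out, the last holds). Time passes only in rows, so rows that repeat a pose let the fingers close. It gives the time, the measured TCP pose, the force and the opening at its end, in the units of the state.
- env.state(): the state, without advancing time (a new reading comes with each control period).
- env.grab_frame(name): name is "side" or "top" or "wrist"; returns (picture, depth): 384x512x3 uint8, red, green, blue; 384x512 float32, mm along the optical axis (not along the pixel's ray), 0 where there is no reading.
- env.calibration(name): a dict with "K" (3x3 intrinsics, pixels), "camera_from_world" (4x4, takes a point from world to camera coordinates); the wrist camera has in their place "T_tool_cam" (4x4, takes a point from camera to tool coordinates, whose origin is the TCP and whose axes are the tool frame's). Camera axes: x right, y up, looking along -z (the intrinsics and any distortion apply to the point x, -y, -z); pixel columns grow to the right and rows downward; lengths in mm; the calibration is good to about 2 mm. A picture is of the moment at which its call begins: read the wrist's pose just before it. calibration takes no time and is no camera call.
- env.job_done(): hands the job in, once; it reports no verdict.
Trained networks look in the newest picture that a camera, given by its name, has taken for a name from the list of things; names that differ only in an ending like _2 or _b are one class to them, and where a whole thing is asked for, a point or a joint stands for the part that bears it (a point fixed in the world has none). Each returns a list of dicts, best first, with "p" (0 to 1); they miss things now and then, are a little off and sometimes report something else, mostly with a low value. They report only what shows in the picture. A call takes as long as a camera call.
- env.search_frame(camera, label): "point" ([x, y, z] in mm, in world coordinates, good to about 4 mm: the middle of the surface that is visible of it).
The state is a dict: "time_s": time; "qpos": joint angles; "qvel": joint speeds; "effort": joint torques, N m; "ee_pos": TCP position; "ee_rot": TCP orientation; "force": force on the tool from outside, world axes, zero at the start; "torque": the same for the moment, N m; "gripper_width": finger opening in mm.
Only numpy, scipy, OpenCV 4.12 (cv2) and the standard library are available. Lean on these libraries where they do the work, as an engineer would, in place of code of your own. Each camera call takes 0.05 s, during which the arm holds its last target.

### The job

The case of type is ready to be carried: swing its cover shut, then push the sprung wing-headed stud in and give it a quarter turn clockwise until it locks and springs back up into its notch. Push by feel: do not ram the stud hard against the bottom, and do not force it round before it is in deep enough. Leave the things lying around the case alone, and let go at the end.

Things in the scene. Friction and masses are not known exactly. Their poses are not given: they have to be found in the camera images.
- case: grey painted sheet-steel carrying case standing on the table, very heavy (does not move), 200 mm (its x) by 260 mm (its y) by 100 mm high without the cover. Origin: centre of its underside. Its +x points from the front edge (near the robot) to the hinge side; z up.
- lid (a joint): angle (rad) of the cover: 0 shut, grows as the front edge rises. The cover is a 4 mm grey plate with dark steel corner pieces 2 mm high, 204 mm by 264 mm, hinged along the case's far top edge; its hinge is stiff, so it stays where it is left. About 2 to 6 N on the pad pushes it down. Shut, its top face is 104 mm above the table.
- lid_hinge (a point): middle of the hinge line (the line runs along the case's y), on the case at x +100 mm, height 100 mm
- lid_pad (a point): centre of the black rubber pad (26 by 50 mm) on the cover's top face where it is pressed shut: 183 mm in front of the hinge line, 85 mm to the case's +y side, 4.6 mm above the cover's underside (the hinge is at the underside's level). It moves with the cover.
- stud_top (a point): centre of the top of the stud's wing bar; x of the point is along the bar. The steel stud stands on the cover's middle line 155 mm in front of the hinge. Its wing bar is 40 mm long, 12 mm thick and 22 mm high and stands on a round flange 42 mm across, 4 mm thick, on which fingertips can push: the flange's top is 22 mm below this point. Cover shut, stud up, this point is 38.5 mm above the cover's top. Unlocked, the bar points along the case's x.
- plunger (a joint): how far the stud is pushed in (m), 0 = fully up, mechanical limit 0.0125. Spring: 4 N at the start plus 0.7 N per mm. The depth at which the stud becomes free to turn differs from case to case: 5 to 8.5 mm; the hard bottom is 1.5 mm deeper than that (so 6.5 to 10 mm, spring 9 to 11 N). Pushing with 13 to 20 N in all surely reaches the bottom. Locked and released, the stud springs back up 4 mm from the depth at which it became free to turn (it then stays 1 to 4.5 mm in).
- stud (a joint): turn of the stud (rad), 0 unlocked (bar along the case's x), grows clockwise seen from above, stop at 1.6. Below the free depth it turns easily (about 0.03 N m); above it, the slot's side blocks it within 0.15 rad. The locking notch is at 1.57; the stud springs up into it from about 1.46 on, and is then kept from turning back.
- dog: the small cross pin (4 mm thick, reaching 11 mm from the axis) at the stud's lower end, hidden under the cover, 30 mm below the cover's top face with the stud up; it turns and moves with the stud. Origin: on the stud's axis at the level of the cover's top face when the stud is up and the cover shut.
- cup: the 50 by 50 mm steel receptacle in the case under the stud, with the slot, notch and bottom in which the cross pin runs. Origin on the stud's axis at the level of the table. Its inner height setting cannot be seen. More than 20 N between pin and receptacle damages it.
- composing_stick: bystander: steel composing stick with a line of type, 55 by 200 mm, 26 mm high, lying on the +y side of the case. Origin: centre of underside.
- spacer_a: bystander: dark metal spacing block 30 by 22 by 10 mm on the -y side of the case. Origin: centre of underside.
- spacer_b: bystander: dark metal spacing block 26 by 22 by 10 mm on the -y side of the case. Origin: centre of underside.
- tin: bystander: open metal tin, 72 mm across, 75 mm high, on the -y side of the case. Origin: centre of underside.

How it is judged (in metres and radians):
On the way, in this order (a step that is already met when the one before it is completed fails the run):
1. the cover is swung shut with the stud still unlocked (value of joint lid below 0.03 rad and value of joint stud below 0.3 rad), for 0.2 s.
2. the stud is pushed in and turned a quarter turn (value of joint lid below 0.03 rad and value of joint stud above 1.4 rad), for 0.1 s.
At the end, for the whole second after the job is handed in: the cover is shut (within 0.03 rad), the stud is turned at least 1.4 rad clockwise and has sprung up into its notch (0.5 to 4.75 mm in), and it is let go (all of step 2 and value of joint plunger between 0.0005 and 0.00475 m and contact force between the fingers and anything else below 0.5 N); the robot touches nothing.
It fails at once if the stud's cross pin is rammed against the bottom or forced against the slot's side with more than 20 N (contact force between dog and cup above 20 N).
It fails at once if the composing stick is moved by more than 20 mm (distance of composing_stick from where it was at the start of the episode above 0.02 m).
It fails at once if a spacing block is moved by more than 20 mm (distance of any of spacer_a, spacer_b from where it was at the start of the episode above 0.02 m).
It fails at once if the tin is moved by more than 20 mm (distance of tin from where it was at the start of the episode above 0.02 m).
It also fails if it takes over 54 s, if anything falls off the work surface, if the arm or the gripper's body presses on something with over 40 N, if the wrist force passes 120 N, or if a joint passes its speed limit or range.

## Working session

There is one attempt and no reset: what is moved stays moved. The work goes in short steps, Python scripts to look and compute and a tool call to move; the robot and the scene stay as the last step left them, time stands still between calls to the robot, and variables do not carry over. Pictures are saved under pics/ and viewed, and the job is handed in when it is done.

Besides the shell and the picture viewer there is one more tool, called after "Emit:" as a command line: name --argument value ..., lists and objects as JSON in quotes. arm_command: Moves the arm, as the interface text tells. Its arguments: {"type":"object","properties":{"slide":{"type":"array","items":{"type":"array","items":{"type":"number"}}},"turn":{"type":"array","items":{"type":"array","items":{"type":"number"}}},"grip":{"type":"array","items":{"type":"number"}},"newtons":{"type":"number"}},"required":["slide","turn","grip"]}

```bash
ls; mkdir -p pics; python3 - <<'E'
from workcell import env
import cv2
s=env.state(); print({k:s[k] for k in('time_s','ee_pos','ee_rot','force','gripper_width')})
for c in('side','top','wrist'):
    im,d=env.grab_frame(c); cv2.imwrite(f'pics/a_{c}.png',im[:,:,::-1])
    for l in ('stud_top','lid_pad','lid','case','stud','tin','composing_stick','spacer_a'):
        try: print(c,l,[( [round(v) for v in r['point']],round(r['p'],2)) for r in env.search_frame(c,l)][:3])
        except Exception as e: print(c,l,e)
print(env.state()['time_s'])
E
```

```text
pics
{'time_s': 0.0, 'ee_pos': array([182.79437003, 544.6356647 , 221.10786607]), 'ee_rot': array([ -90.24786909,   89.89541358, -108.80087456]), 'force': array([ 0.10885681, -0.48940753,  0.30497872]), 'gripper_width': 91.06601093082311}
side stud_top [([566, -81, 236], 0.79)]
side lid_pad [([562, -107, 196], 0.67)]
side lid [([560, -110, 195], 0.81)]
side case [([541, -120, 67], 0.6)]
side stud [([565, -83, 241], 0.54)]
side tin [([475, -272, 46], 0.93)]
side composing_stick [([560, -84, 236], 0.22)]
side spacer_a [([384, -262, 11], 0.59), ([561, -289, 8], 0.46)]
top stud_top [([558, -80, 239], 0.5)]
top lid_pad [([566, -80, 195], 0.83)]
top lid [([568, -82, 194], 0.9), ([385, -266, 9], 0.6)]
top case []
top stud [([573, -82, 194], 0.53), ([554, -76, 239], 0.52)]
top tin [([475, -280, 35], 0.68)]
top composing_stick [([616, 131, 11], 0.83)]
top spacer_a [([384, -267, 11], 0.43)]
wrist stud_top []
wrist lid_pad []
wrist lid []
wrist case []
wrist stud []
wrist tin []
wrist composing_stick []
wrist spacer_a []
1.35
```

View pics/a_side.png

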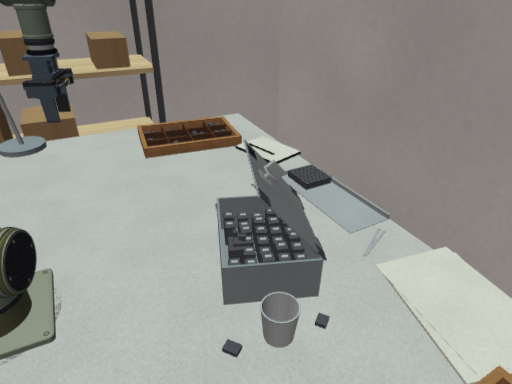

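View pics/a_top.png

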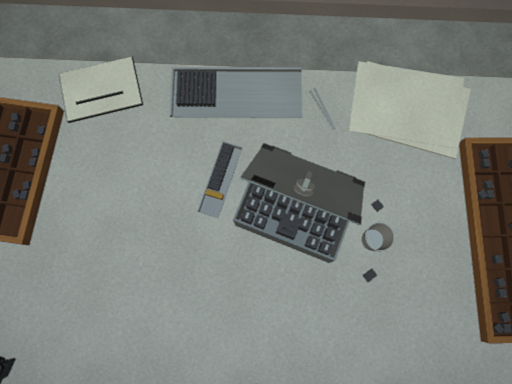

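The top view shows the case turned about 20°, with its cover part open. The stud is near (305,183), the pad near (263,182), the tin at (378,237) and the spacers at (377,205) and (370,275). Next I'll take point clouds.

```bash
cat > h.py <<'E'
from workcell import env
import numpy as np, cv2
def cloud(c,im,d,T=None):
    cal=env.calibration(c);K=np.array(cal['K'])
    v,u=np.indices(d.shape)
    z=d
    P=np.stack([(u-K[0,2])/K[0,0]*z,-(v-K[1,2])/K[1,1]*z,-z],-1).astype(float)
    if T is None: T=np.linalg.inv(np.array(cal['camera_from_world']))
    W=P@T[:3,:3].T+T[:3,3]; W[d==0]=np.nan
    return W
E
python3 - <<'E'
from h import *
print(env.calibration('top').keys())
for c in('side','top'):
    im,d=env.grab_frame(c); W=cloud(c,im,d); np.savez(f'{c}.npz',im=im,d=d,W=W)
    big=cv2.resize(im[120:300,200:420] if c=='top' else im[130:360,200:400],None,fx=3.5 if c=='top' else 2.6,fy=3.5 if c=='top' else 2.6,interpolation=cv2.INTER_CUBIC)
    cv2.imwrite(f'pics/b_{c}.png',big[:,:,::-1])
    if c=='top':
        for (u,v) in [(305,174),(305,183),(263,182),(270,152),(359,183),(357,214),(247,181),(236,222),(333,258),(285,230),(377,205),(370,275),(378,237),(226,165),(206,205),(150,250)]: print(u,v,W[v,u].round(1))
E
```

```text
dict_keys(['K', 'camera_from_world'])
305 174 [598.9 -81.4 163.4]
305 183 [556.2 -73.4 252.3]
263 182 [555.9  13.7 246.5]
270 152 [6.588e+02 6.000e-01 1.293e+02]
359 183 [ 593.8 -214.6  120.2]
357 214 [ 499.  -185.   233.8]
247 181 [615.   57.4   3.9]
236 222 [494.9  76.4  67.9]
333 258 [ 415.5 -157.4   99.2]
285 230 [481.7 -45.   58.1]
377 205 [ 563.9 -285.4   10.7]
370 275 [ 383.3 -264.8   12.6]
378 237 [ 480.6 -287.5    8.1]
226 165 [649.9 113.6  28. ]
206 205 [545.5 161.7   3.8]
150 250 [422.2 297.6   1.2]
```

View pics/b_top.png

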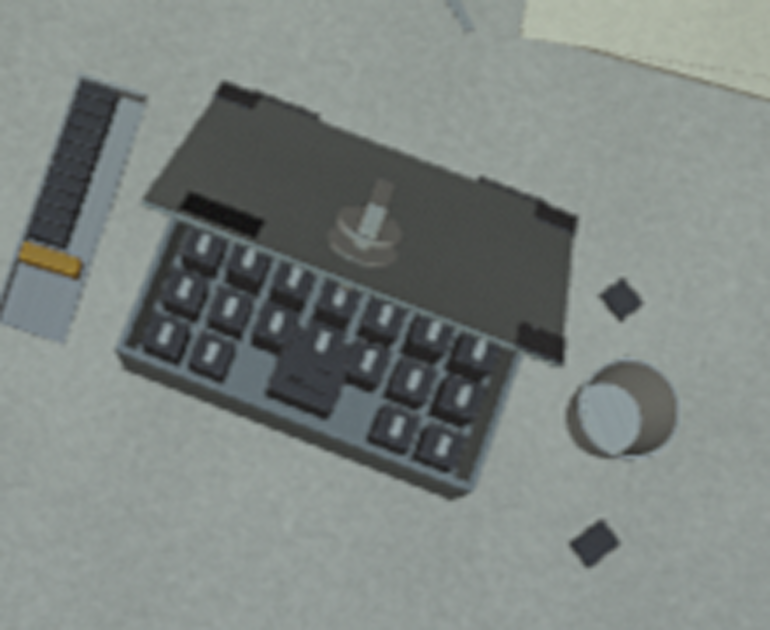

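View pics/b_side.png

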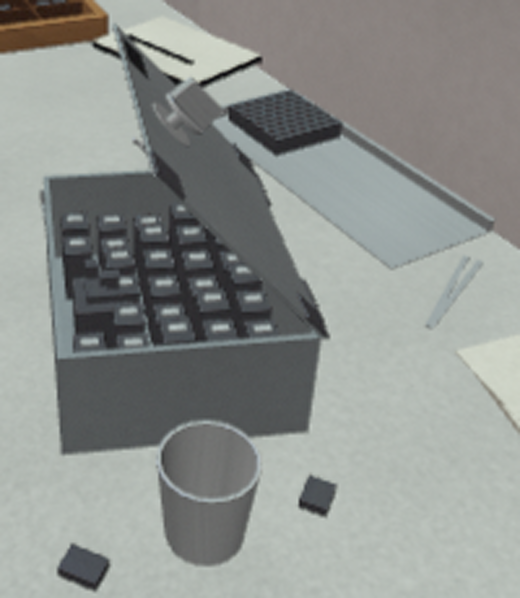

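```bash
cat > fit.py <<'E'
from h import *
from scipy.optimize import least_squares
P={}
for c in('top','side'):
    W=np.load(f'{c}.npz')['W'].reshape(-1,3); P[c]=W[np.isfinite(W).all(1)]
for c in ('top','side'):
    w=P[c]; w=w[(w[:,0]>400)&(w[:,0]<720)&(w[:,1]>-240)&(w[:,1]<90)]
    yaw=np.radians(-17)
    for it in range(4):
        # lid plane RANSAC
        q=w[w[:,2]>112]
        rng=np.random.default_rng(0);best=None
        for _ in range(400):
            a=q[rng.choice(len(q),3,False)];n=np.cross(a[1]-a[0],a[2]-a[0]);n/=np.linalg.norm(n)+1e-9
            k=abs((q-a[0])@n)<2.5
            if best is None or k.sum()>best.sum(): best=k
        break
    k=best;L=q[k];m=L.mean(0);n=np.linalg.svd(L-m)[2][2]
    L=q[abs((q-m)@n)<3];m=L.mean(0);n=np.linalg.svd(L-m)[2][2]
    if n[2]<0:n=-n
    # plane normal points to -x (front) when.. opening angle
    hx=-n[:2]/np.linalg.norm(n[:2]); # candidates
    ang=np.degrees(np.arccos(n[2]))
    print(c,len(L),'n',n.round(3),'ang',ang.round(1))
    # case x direction: horizontal; lid top normal leans to... 
    for s in (1,): 
        ex=hx*s; yawd=np.degrees(np.arctan2(ex[1],ex[0])); ey=np.array([-ex[1],ex[0]])
        print(' yaw',yawd.round(2),'y range',np.percentile(L[:,:2]@ey,[0.3,50,99.7]).round(1),'x range',np.percentile(L[:,:2]@ex,[0.3,99.7]).round(1),'z',L[:,2].min().round(1),L[:,2].max().round(1))
        # plane at z=104: 
        x104=((m@n)-n[2]*100)/np.linalg.norm(n[:2])
        print(' plane at z=100: ex coordinate',(-x104).round(1))
    # case rim
    r=w[(abs(w[:,2]-99)<4)]; 
    u=r[:,:2]@ex; v=r[:,:2]@ey
    print(' rim x',np.percentile(u,[1,5,50,95]).round(1),'y',np.percentile(v,[1,3,50,97,99]).round(1),len(r))
    st=w[((w-m)@n>6)&(w[:,2]>150)]
    hgt=(st-m)@n; print(' stud pts',len(st),'height max',np.percentile(hgt,[50,90,98]).round(1),'y',np.percentile(st[:,:2]@ey,[5,50,95]).round(1))
    t=st[hgt>28]; print(' top pts mean',t.mean(0).round(1),len(t),'v',(t[:,:2]@ey).mean().round(1))
E
python3 fit.py
```

```text
top 4435 n [ 0.711 -0.249  0.658] ang 48.9
 yaw 160.69 y range [-243.3 -109.8   18.7] x range [-637.6 -509.3] z 112.1 259.6
 plane at z=100: ex coordinate -647.3
 rim x [-649.3 -647.9 -446.2 -441.4] y [-241.9 -241.3 -106.3   16.8   17.4] 479
 stud pts 213 height max [17.2 38.6 39.3] y [-128.3 -112.3  -96.3]
 top pts mean [569.8 -80.5 250.3] 72 v -112.5
side 2281 n [ 0.711 -0.251  0.657] ang 49.0
 yaw 160.53 y range [-243.9  -71.4   18.4] x range [-635.7 -507.8] z 112.0 259.1
 plane at z=100: ex coordinate -645.7
 rim x [-646.9 -638.8 -502.1 -440.5] y [-243.4 -242.3   11.1   16.3   16.8] 729
 stud pts 285 height max [24.3 36.9 38.4] y [-116.8 -109.3  -96.3]
 top pts mean [569.  -84.  244.8] 113 v -110.4
```

```bash
cat >> h.py <<'E'
from scipy.spatial.transform import Rotation as Ro
def pose():
    s=env.state(); return np.array(s['ee_pos']),Ro.from_euler('xyz',s['ee_rot'],degrees=True),s
yaw=np.radians(-19.4); ex=np.array([np.cos(yaw),np.sin(yaw),0]); ey=np.array([-np.sin(yaw),np.cos(yaw),0]); ez=np.array([0,0,1.])
def C(a,b,z): return a*ex+b*ey+z*ez   # a along ex, b along ey
def down(sgn=1,ang=0):
    x=-ez; y=sgn*ey; y=Ro.from_rotvec([0,0,ang]).apply(y); return Ro.from_matrix(np.stack([x,y,np.cross(x,y)],1))
def rel(p0,R0,p,R):
    return (R0.inv().apply(np.array(p)-p0)/10).round(2),((R0.inv()*R).as_rotvec()).round(3)
E
python3 - <<'E'
from h import *
p,R,s=pose(); print(p.round(2),s['qpos'].round(2),s['time_s']); print(R.as_matrix().round(3))
for sg in(1,-1):
  print(sg,rel(p,R,C(522,197.5,300),down(sg)))
E
```

```text
[182.95 545.14 221.97] [70.3  18.31 89.64  0.   72.04 -1.14] 1.45
[[ 0.     0.318  0.948]
 [ 0.     0.948 -0.318]
 [-1.     0.    -0.   ]]
1 (array([ -7.81, -38.52,  52.49]), array([ 0.015, -0.   , -0.   ]))
-1 (array([ -7.81, -38.52,  52.49]), array([-3.127,  0.   , -0.   ]))
```

Emit:
arm_command --slide '[[-4, 0, 0], [-8, 0, 0], [-8.8, -2.4, 3.3], [-8.8, -4.8, 6.7], [-8.8, -7.2, 10], [-8.8, -9.6, 13.3], [-8.8, -12, 16.7], [-8.8, -14.4, 20], [-8.8, -16.8, 23.4], [-8.8, -19.2, 26.7], [-8.8, -21.6, 30], [-8.8, -24, 33.4], [-8.8, -26.4, 36.7], [-8.8, -28.8, 40], [-8.8, -31.2, 43.4], [-8.8, -33.6, 46.7], [-8.8, -36, 50], [-8.8, -38.5, 53.5], [-8.8, -38.5, 53.5], [-8.8, -38.5, 53.5]]' --turn '[[0, 0, 0], [0, 0, 0], [0.015, 0, 0], [0.015, 0, 0], [0.015, 0, 0], [0.015, 0, 0], [0.015, 0, 0], [0.015, 0, 0], [0.015, 0, 0], [0.015, 0, 0], [0.015, 0, 0], [0.015, 0, 0], [0.015, 0, 0], [0.015, 0, 0], [0.015, 0, 0], [0.015, 0, 0], [0.015, 0, 0], [0.015, 0, 0], [0.015, 0, 0], [0.015, 0, 0]]' --grip '[255, 255, 255, 255, 255, 255, 255, 255, 255, 255, 255, 255, 255, 255, 255, 255, 255, 255, 255, 255]' --newtons 20

```text
time_s: 3.12
ee_pos: [568.4, 8.2, 309.1]
ee_rot: [-173.4, 89.9, 167.0]
force: [-0.7, 0.2, 0.2]
gripper_width: 0.4
```

```bash
cat > arc.py <<'E'
from h import *
p,R,s=pose(); print(p.round(2),s['qpos'].round(1),s['time_s'],s['force'].round(1),s['gripper_width'],'a,b',p@ex,p@ey)
R0=down(1); print('rot err',(R.inv()*R0).as_rotvec().round(4))
for th in (52,49,45,40,35,30,25,20,15,10,6,3,1,0,-.5):
    t=np.radians(th);f=192;h=4.6
    a=641.3-f*np.cos(t)+h*np.sin(t)+16; z=100+f*np.sin(t)+h*np.cos(t)+8
    print(th,rel(p,R,C(a,197.5,z),R0)[0])
E
python3 arc.py
```

```text
[568.42   8.16 309.13] [ -0.3  15.4  81.3   0.   83.3 -70.7] 3.1167 [-0.7  0.2  0.2] 0.40987210217677567 a,b 533.436406141323 196.5074746853846
rot err [-0.0038 -0.0012  0.0001]
52 [4.7  0.1  0.93]
49 [5.32 0.1  0.14]
45 [ 6.21  0.1  -0.86]
40 [ 7.42  0.09 -2.02]
35 [ 8.73  0.09 -3.07]
30 [10.12  0.09 -4.  ]
25 [11.59  0.08 -4.81]
20 [13.12  0.08 -5.48]
15 [14.71  0.08 -6.02]
10 [16.33  0.08 -6.42]
6 [17.66  0.08 -6.64]
3 [18.66  0.08 -6.74]
1 [19.33  0.08 -6.78]
0 [19.66  0.08 -6.79]
-0.5 [19.83  0.08 -6.79]
```

Emit:
arm_command --slide '[[2.5, 0.1, 0.5], [4.7, 0.1, 0.5], [5.3, 0.1, 0.1], [5.8, 0.1, -0.4], [6.2, 0.1, -0.9], [6.8, 0.1, -1.4], [7.4, 0.1, -2.0], [8.1, 0.1, -2.6], [8.7, 0.1, -3.1]]' --turn '[[0, 0, 0], [0, 0, 0], [0, 0, 0], [0, 0, 0], [0, 0, 0], [0, 0, 0], [0, 0, 0], [0, 0, 0], [0, 0, 0]]' --grip '[255, 255, 255, 255, 255, 255, 255, 255, 255]'

```text
time_s: 3.87
ee_pos: [538.0, 21.9, 222.8]
ee_rot: [70.6, 89.9, 51.2]
force: [0.9, 0.4, 0.6]
gripper_width: 0.2
```

```bash
python3 arc.py; python3 -c "
from h import *
im,d=env.grab_frame('side');cv2.imwrite('pics/c.png',im[:,:,::-1])"
```

```text
[538.01  21.88 222.82] [  1.1  15.   94.3   0.1  70.7 -69.5] 3.8667 [0.9 0.4 0.6] 0.15895587993766447 a,b 500.193946839489 199.34561835134835
rot err [-0.0001  0.0004 -0.0011]
52 [-3.93 -0.18  4.25]
49 [-3.31 -0.18  3.46]
45 [-2.42 -0.18  2.46]
40 [-1.21 -0.18  1.3 ]
35 [ 0.09 -0.18  0.25]
30 [ 1.48 -0.19 -0.69]
25 [ 2.95 -0.19 -1.5 ]
20 [ 4.48 -0.19 -2.18]
15 [ 6.07 -0.19 -2.72]
10 [ 7.69 -0.19 -3.12]
6 [ 9.02 -0.19 -3.34]
3 [10.02 -0.2  -3.44]
1 [10.69 -0.2  -3.48]
0 [11.02 -0.2  -3.49]
-0.5 [11.19 -0.2  -3.5 ]
```

View pics/c.png

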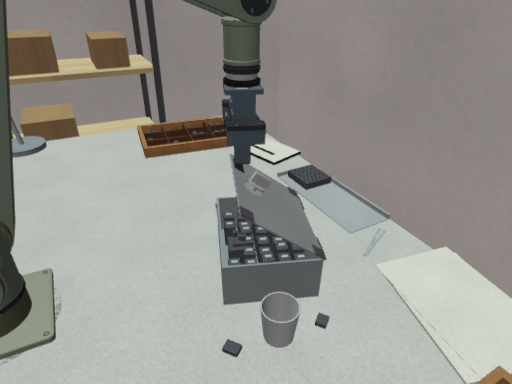

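Emit:
arm_command --slide '[[0.8, -0.2, -0.2], [1.5, -0.2, -0.7], [2.2, -0.2, -1.1], [2.9, -0.2, -1.5], [3.7, -0.2, -1.8], [4.5, -0.2, -2.2], [5.3, -0.2, -2.5], [6.1, -0.2, -2.7], [6.9, -0.2, -2.9], [7.7, -0.2, -3.1], [8.4, -0.2, -3.2], [9.0, -0.2, -3.3], [9.6, -0.2, -3.4], [10.0, -0.2, -3.4], [10.3, -0.2, -3.4]]' --turn '[[0, 0, 0], [0, 0, 0], [0, 0, 0], [0, 0, 0], [0, 0, 0], [0, 0, 0], [0, 0, 0], [0, 0, 0], [0, 0, 0], [0, 0, 0], [0, 0, 0], [0, 0, 0], [0, 0, 0], [0, 0, 0], [0, 0, 0]]' --grip '[255, 255, 255, 255, 255, 255, 255, 255, 255, 255, 255, 255, 255, 255, 255]'

```text
time_s: 5.17
ee_pos: [505.9, 30.6, 119.4]
ee_rot: [-172.5, 90.0, 168.0]
force: [-0.7, 0.4, 1.2]
gripper_width: 0.4
```

```bash
python3 arc.py; python3 -c "
from h import *
im,d=env.grab_frame('side');cv2.imwrite('pics/d.png',im[:,:,::-1])"
```

```text
[505.92  30.59 119.37] [  2.2  17.5 107.1   0.   55.4 -68.4] 5.1667 [-0.7  0.4  1.2] 0.3843026738456787 a,b 467.03361457769034 196.90492328336538
rot err [-0.0002 -0.0004  0.0001]
52 [-14.28   0.06   7.56]
49 [-13.66   0.06   6.77]
45 [-12.77   0.06   5.77]
40 [-11.56   0.06   4.61]
35 [-10.25   0.06   3.56]
30 [-8.86  0.06  2.63]
25 [-7.4   0.06  1.82]
20 [-5.86  0.06  1.14]
15 [-4.28  0.06  0.6 ]
10 [-2.65  0.06  0.2 ]
6 [-1.33  0.06 -0.02]
3 [-0.33  0.06 -0.12]
1 [ 0.34  0.06 -0.16]
0 [ 0.68  0.06 -0.17]
-0.5 [ 0.84  0.06 -0.18]
```

View pics/d.png

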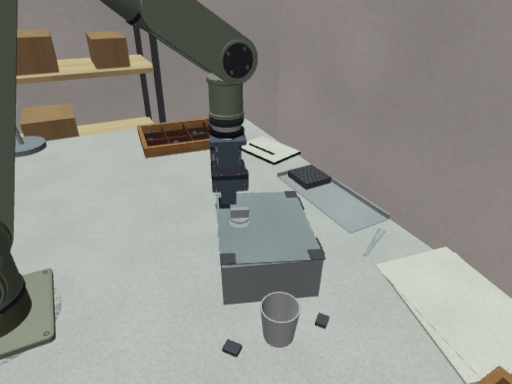

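The cover is nearly shut with the fingertips on the pad at (230,200). I'll press the last few millimetres by feel.

Emit:
arm_command --slide '[[0.3, 0, 0], [0.5, 0, 0], [0.65, 0, 0], [0.7, 0, 0], [0.7, 0, 0]]' --turn '[[0, 0, 0], [0, 0, 0], [0, 0, 0], [0, 0, 0], [0, 0, 0]]' --grip '[255, 255, 255, 255, 255]'

```text
time_s: 5.63
ee_pos: [506.1, 30.6, 112.9]
ee_rot: [48.1, 90.0, 28.7]
force: [0.8, 0.4, -0.0]
gripper_width: 0.3
```

Emit:
arm_command --slide '[[0.1, 0, 0], [0.1, 0, 0], [0.1, 0, 0]]' --turn '[[0, 0, 0], [0, 0, 0], [0, 0, 0]]' --grip '[255, 255, 255]'

```text
time_s: 5.88
ee_pos: [506.2, 30.6, 112.3]
ee_rot: [25.4, 90.0, 6.0]
force: [-1.0, 0.9, 2.1]
gripper_width: 0.6
```

Emit:
arm_command --slide '[[0.15, 0, 0], [0.15, 0, 0], [0.15, 0, 0]]' --turn '[[0, 0, 0], [0, 0, 0], [0, 0, 0]]' --grip '[255, 255, 255]'

```text
time_s: 6.13
ee_pos: [506.3, 30.6, 112.2]
ee_rot: [22.4, 89.9, 3.0]
force: [-3.7, -1.2, 12.3]
gripper_width: 0.5
```

Emit:
arm_command --slide '[[-3, 0, 0], [-7, 0, 0], [-11, -2, 0.5], [-14.8, -4, 1], [-14.8, -7, 1.5], [-14.8, -8.5, 1.9], [-14.8, -8.5, 1.9], [-14.8, -8.5, 1.9]]' --turn '[[0, 0, 0], [0, 0, 0], [0, 0, 0], [0, 0, 0], [0, 0, 0], [0, 0, 0], [0, 0, 0], [0, 0, 0]]' --grip '[255, 255, 100, 0, 0, 0, 0, 0]'

```text
time_s: 6.8
ee_pos: [495.4, -56.2, 258.2]
ee_rot: [128.5, 90.0, 108.9]
force: [-0.2, -0.7, 0.1]
gripper_width: 37.6
```

```bash
cat > look.py <<'E'
from h import *
import sys
n=sys.argv[1]
p,R,s=pose(); print(p.round(2),s['time_s'],s['force'].round(1),'a,b',(p@ex).round(1),(p@ey).round(1),'roterr',(R.inv()*down(1)).as_rotvec().round(4),s['qpos'].round(0))
for c in('wrist','top','side'):
    p,R,s=pose()
    im,d=env.grab_frame(c)
    T=None
    if c=='wrist':
        Tt=np.eye(4);Tt[:3,:3]=R.as_matrix();Tt[:3,3]=p; T=Tt@np.array(env.calibration('wrist')['T_tool_cam'])
    W=cloud(c,im,d,T); np.savez(f'{n}_{c}.npz',im=im,W=W)
    cv2.imwrite(f'pics/{n}_{c}.png',im[:,:,::-1])
    q=W.reshape(-1,3);q=q[np.isfinite(q).all(1)]
    l=np.stack([q@ex,q@ey,q[:,2]],1)
    k=(abs(l[:,0]-486)<60)&(abs(l[:,1]-112)<60)
    m=l[k&(l[:,2]>90)&(l[:,2]<112)]
    if len(m): print(c,'lid z',np.median(m[:,2]).round(1),'corr with a: slope',np.polyfit(m[:,0],m[:,2],1)[0].round(3))
    t=l[k&(l[:,2]>134)&(l[:,2]<152)&(abs(l[:,0]-486)<35)&(abs(l[:,1]-112)<30)]
    if len(t)>5:
        print(c,'top n',len(t),'a',np.percentile(t[:,0],[2,50,98]).round(1),'b',np.percentile(t[:,1],[2,50,98]).round(1),'z',np.percentile(t[:,2],[5,50,95]).round(1))
        r=cv2.minAreaRect(t[:,:2].astype(np.float32)); print('  rect',r)
    fl=l[k&(l[:,2]>116)&(l[:,2]<126)&(np.hypot(l[:,0]-486,l[:,1]-112)<35)]
    if len(fl)>5: print(c,'flange n',len(fl),'a',np.percentile(fl[:,0],[2,98]).round(1),'b',np.percentile(fl[:,1],[2,98]).round(1),'z',np.median(fl[:,2]).round(1))
    try: print(c,[(np.round([np.array(r['point'])@ex,np.array(r['point'])@ey,r['point'][2]],1),round(r['p'],2)) for r in env.search_frame(c,'stud_top')][:2])
    except Exception as e: print(e)
E
python3 look.py e
```

```text
[495.42 -56.2  258.21] 6.8 [-0.2 -0.7  0.1] a,b 486.0 111.6 roterr [-0.0021 -0.0005 -0.0006] [ -8.  10.  96.   0.  74. -78.]
wrist lid z 104.1 corr with a: slope 0.001
wrist top n 462 a [464.4 482.4 502.4] b [109.2 115.2 120.4] z [140.4 142.4 143.7]
  rect ((483.5572204589844, 114.73113250732422), (39.05594253540039, 11.339800834655762), 0.20570555329322815)
wrist flange n 707 a [464.4 501. ] b [ 96.1 134. ] z 120.6
wrist [(array([483.5, 113. , 119.3]), 0.66)]
top lid z 104.4 corr with a: slope 0.003
top top n 57 a [466.3 477.9 499.5] b [107.2 112.8 118.6] z [139.6 142.8 145.4]
  rect ((483.00335693359375, 112.94647979736328), (11.426417350769043, 33.53562545776367), 89.49868774414062)
top flange n 116 a [466.2 502.4] b [ 93.7 132. ] z 121.0
top [(array([479.1, 112.9, 117.6]), 0.65)]
side lid z 105.0 corr with a: slope -0.001
side top n 116 a [465.7 484.9 502.7] b [106.8 109.3 118.5] z [134.3 142.  144.1]
  rect ((485.131103515625, 112.7895736694336), (12.478141784667969, 39.262939453125), 89.52783966064453)
side flange n 112 a [465.6 504.2] b [ 93.5 110.9] z 121.4
side [(array([482.6, 106.8, 124.6]), 0.67)]
```

View pics/e_wrist.png

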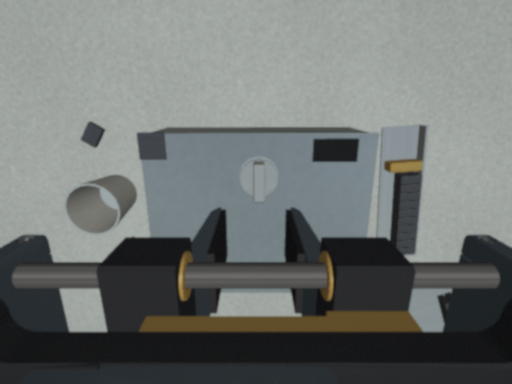

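View pics/e_side.png

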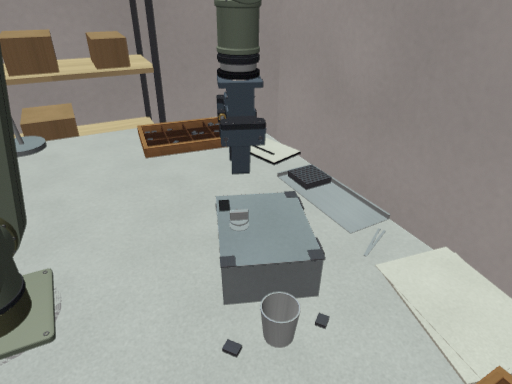

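The cover is shut and flat at z 104. The stud bar is at a≈484.5, b≈113.2, with its top at 142.5 and the flange at 120.6. Next I'll descend around it.

Emit:
arm_command --slide '[[1, 0.1, -0.1], [3, 0.15, -0.15], [6, 0.15, -0.15], [9, 0.15, -0.15], [11, 0.15, -0.15], [12.3, 0.15, -0.15], [12.8, 0.15, -0.15], [12.8, 0.15, -0.15]]' --turn '[[0, 0, 0], [0, 0, 0], [0, 0, 0], [0, 0, 0], [0, 0, 0], [0, 0, 0], [0, 0, 0], [0, 0, 0]]' --grip '[0, 0, 0, 0, 0, 0, 0, 0]'

```text
time_s: 7.77
ee_pos: [493.7, -53.5, 128.8]
ee_rot: [-171.3, 89.8, 169.3]
force: [-0.5, 0.1, 0.0]
gripper_width: 91.2
```

```bash
cat > st.py <<'E'
from h import *
p,R,s=pose(); print(p.round(2),s['time_s'],s['force'].round(1),s['torque'].round(2),'a,b',(p@ex).round(1),(p@ey).round(1),'roterr',(R.inv()*down(1)).as_rotvec().round(4),s['gripper_width'],s['qpos'].round(0))
E
python3 st.py
```

```text
[493.72 -53.51 128.79] 7.7667 [-0.5  0.1  0. ] [0.   0.02 0.01] a,b 483.5 113.5 roterr [ 0.0002 -0.0035  0.0005] 91.23669724661248 [ -8.  16. 108.   0.  57. -78.]
```

Close on the bar (about 12 mm), 1 mm up for clearance.

Emit:
arm_command --slide '[[-0.1, 0, 0.1], [-0.1, 0, 0.1], [-0.1, 0, 0.1], [-0.1, 0, 0.1], [-0.1, 0, 0.1], [-0.1, 0, 0.1], [-0.1, 0, 0.1], [-0.1, 0, 0.1], [-0.1, 0, 0.1], [-0.1, 0, 0.1], [-0.1, 0, 0.1], [-0.1, 0, 0.1], [-0.1, 0, 0.1], [-0.1, 0, 0.1]]' --turn '[[0, 0, 0], [0, 0, 0], [0, 0, 0], [0, 0, 0], [0, 0, 0], [0, 0, 0], [0, 0, 0], [0, 0, 0], [0, 0, 0], [0, 0, 0], [0, 0, 0], [0, 0, 0], [0, 0, 0], [0, 0, 0]]' --grip '[255, 255, 255, 255, 255, 255, 255, 255, 255, 255, 255, 255, 255, 255]' --newtons 12

```text
time_s: 8.93
ee_pos: [496.1, -53.1, 131.4]
ee_rot: [89.5, 89.8, 70.0]
force: [1.4, 5.2, 0.7]
gripper_width: 11.9
```

```bash
python3 st.py
```

```text
[496.15 -53.12 131.43] 8.9333 [1.4 5.2 0.7] [ 0.89 -0.26 -0.02] a,b 485.6 114.7 roterr [-0.0012  0.     -0.0028] 11.881075816237338 [ -8.  16. 107.   0.  57. -78.]
```

Emit:
arm_command --slide '[[0.1, 0.07, 0], [0.2, 0.07, 0], [0.2, 0.07, 0], [0.2, 0.07, 0]]' --turn '[[0, 0, 0], [0, 0, 0], [0, 0, 0], [0, 0, 0]]' --grip '[255, 255, 255, 255]'

```text
time_s: 9.27
ee_pos: [496.2, -53.1, 129.7]
ee_rot: [79.2, 89.9, 59.8]
force: [-1.0, 4.6, 4.3]
gripper_width: 11.9
```

```bash
python3 st.py
```

```text
[496.18 -53.09 129.75] 9.2667 [-1.   4.6  4.3] [ 1.01 -0.05 -0.03] a,b 485.6 114.7 roterr [-0.0005  0.0003 -0.0013] 11.908908291031585 [ -7.  16. 107.   0.  56. -78.]
```

Emit:
arm_command --slide '[[0.1, 0.07, 0], [0.2, 0.07, 0], [0.2, 0.07, 0]]' --turn '[[0, 0, 0], [0, 0, 0], [0, 0, 0]]' --grip '[255, 255, 255]'

```text
time_s: 9.52
ee_pos: [496.2, -53.0, 127.6]
ee_rot: [18.5, 90.0, -0.9]
force: [0.0, 4.0, 5.9]
gripper_width: 11.7
```

Emit:
arm_command --slide '[[0.1, 0.07, 0], [0.2, 0.07, 0], [0.2, 0.07, 0]]' --turn '[[0, 0, 0], [0, 0, 0], [0, 0, 0]]' --grip '[255, 255, 255]'

```text
time_s: 9.77
ee_pos: [496.2, -52.9, 125.7]
ee_rot: [-81.0, 89.9, -100.4]
force: [-1.7, 1.5, 8.3]
gripper_width: 11.9
```

Emit:
arm_command --slide '[[0.1, 0, 0], [0.1, 0, 0], [0.1, 0, 0]]' --turn '[[0, 0, 0], [0, 0, 0], [0, 0, 0]]' --grip '[255, 255, 255]'

```text
time_s: 10.02
ee_pos: [496.3, -52.9, 124.9]
ee_rot: [-75.2, 89.9, -94.6]
force: [-2.8, 1.0, 6.7]
gripper_width: 11.7
```

Emit:
arm_command --slide '[[0.1, 0, 0], [0.1, 0, 0], [0.1, 0, 0]]' --turn '[[0, 0, 0], [0, 0, 0], [0, 0, 0]]' --grip '[255, 255, 255]'

```text
time_s: 10.27
ee_pos: [496.3, -53.0, 124.0]
ee_rot: [-70.1, 89.9, -89.5]
force: [-2.1, 2.0, 8.2]
gripper_width: 12.2
```

Emit:
arm_command --slide '[[0.1, 0, 0.02], [0.1, 0, 0.02], [0.1, 0, 0.02]]' --turn '[[0, 0, 0], [0, 0, 0], [0, 0, 0]]' --grip '[255, 255, 255]'

```text
time_s: 10.52
ee_pos: [496.3, -53.0, 123.0]
ee_rot: [-93.3, 89.9, -112.7]
force: [-2.7, 2.0, 9.5]
gripper_width: 11.9
```

Emit:
arm_command --slide '[[0.1, 0, 0], [0.1, 0, 0], [0.1, 0, 0]]' --turn '[[0, 0, 0], [0, 0, 0], [0, 0, 0]]' --grip '[255, 255, 255]'

```text
time_s: 10.77
ee_pos: [496.3, -52.9, 122.6]
ee_rot: [-72.7, 89.9, -92.1]
force: [-3.8, 2.0, 11.7]
gripper_width: 11.9
```

Emit:
arm_command --slide '[[0.05, 0, 0], [0.05, 0, 0], [0.05, 0, 0]]' --turn '[[0, 0, 0], [0, 0, 0], [0, 0, 0]]' --grip '[255, 255, 255]'

```text
time_s: 11.02
ee_pos: [496.3, -52.9, 122.5]
ee_rot: [-59.4, 89.9, -78.8]
force: [-4.0, 2.0, 15.9]
gripper_width: 11.8
```

```bash
python3 st.py
```

```text
[496.35 -52.93 122.46] 11.0167 [-4.   2.  15.9] [0.45 0.82 0.01] a,b 485.7 114.9 roterr [0.0001 0.0005 0.0009] 11.791046253089448 [ -7.  17. 108.  -0.  55. -78.]
```

Emit:
arm_command --slide '[[-0.03, 0, -0.04], [-0.03, 0, -0.04], [-0.03, 0, -0.04], [-0.03, 0, -0.04], [-0.03, 0, -0.04]]' --turn '[[0, 0, 0], [0.06, 0, 0], [0.12, 0, 0], [0.18, 0, 0], [0.24, 0, 0]]' --grip '[255, 255, 255, 255, 255]'

```text
time_s: 11.43
ee_pos: [496.1, -53.2, 122.5]
ee_rot: [-42.5, 89.9, -75.8]
force: [-3.8, 0.2, 13.0]
gripper_width: 11.9
```

```bash
python3 st.py
```

```text
[496.15 -53.23 122.55] 11.4333 [-3.8  0.2 13. ] [0.13 0.61 0.02] a,b 485.7 114.6 roterr [-0.2423  0.0013  0.0016] 11.907291279262507 [ -7.  17. 108.  -0.  55. -64.]
```

Emit:
arm_command --slide '[[0, 0, 0], [0, 0, 0], [0, 0, 0], [0, 0, 0], [0, 0, 0], [0, 0, 0], [0, 0, 0]]' --turn '[[0.1, 0, 0], [0.2, 0, 0], [0.3, 0, 0], [0.4, 0, 0], [0.5, 0, 0], [0.6, 0, 0], [0.6, 0, 0]]' --grip '[255, 255, 255, 255, 255, 255, 255]'

```text
time_s: 12.02
ee_pos: [495.5, -53.8, 122.5]
ee_rot: [-41.1, 89.8, -108.8]
force: [-4.9, -0.5, 13.9]
gripper_width: 12.3
```

```bash
python3 st.py
```

```text
[495.48 -53.76 122.48] 12.0167 [-4.9 -0.5 13.9] [-0.25  1.02  0.02] a,b 485.2 113.9 roterr [-0.8424  0.0014  0.003 ] 12.25258904385519 [ -7.  17. 108.  -0.  55. -30.]
```

Emit:
arm_command --slide '[[0, -0.02, -0.01], [0, -0.04, -0.02], [0, -0.04, -0.02], [0, -0.04, -0.02], [0, -0.04, -0.02], [0, -0.04, -0.02], [0, -0.04, -0.02], [0, -0.04, -0.02], [0, -0.04, -0.02]]' --turn '[[0.1, 0, 0], [0.2, 0, 0], [0.3, 0, 0], [0.4, 0, 0], [0.5, 0, 0], [0.6, 0, 0], [0.68, 0, 0], [0.73, 0, 0], [0.73, 0, 0]]' --grip '[255, 255, 255, 255, 255, 255, 255, 255, 255]'

```text
time_s: 12.77
ee_pos: [494.4, -53.8, 122.4]
ee_rot: [-18.8, 89.8, -128.2]
force: [-7.2, -1.7, 14.0]
gripper_width: 11.7
```

```bash
python3 st.py
```

```text
[494.41 -53.77 122.42] 12.7667 [-7.2 -1.7 14. ] [-0.33  1.31 -0.01] a,b 484.2 113.5 roterr [-1.5708  0.0019  0.0039] 11.682742743735067 [ -7.  17. 108.  -0.  56.  12.]
```

Emit:
arm_command --slide '[[0, -0.08, 0], [-0.1, -0.1, 0], [-0.2, -0.1, 0], [-0.3, -0.1, 0], [-0.4, -0.1, 0], [-0.4, -0.1, 0]]' --turn '[[0, 0, 0], [0, 0, 0], [0, 0, 0], [0, 0, 0], [0, 0, 0], [0, 0, 0]]' --grip '[255, 255, 255, 255, 255, 255]'

```text
time_s: 13.27
ee_pos: [494.3, -53.7, 125.8]
ee_rot: [8.5, 89.8, -100.8]
force: [-2.6, -2.5, 7.6]
gripper_width: 12.0
```

```bash
python3 st.py
```

```text
[494.33 -53.74 125.8 ] 13.2667 [-2.6 -2.5  7.6] [-0.49  0.58 -0.01] a,b 484.1 113.5 roterr [-1.5689  0.0033  0.0025] 11.966744309277347 [ -7.  16. 108.  -0.  56.  12.]
```

Emit:
arm_command --slide '[[-0.1, -0.02, 0], [-0.2, -0.02, 0], [-0.25, -0.02, 0], [-0.25, -0.02, 0], [-0.25, -0.02, 0]]' --turn '[[0, 0, 0], [0, 0, 0], [0, 0, 0], [0, 0, 0], [0, 0, 0]]' --grip '[255, 255, 255, 255, 255]'

```text
time_s: 13.68
ee_pos: [494.3, -53.7, 128.0]
ee_rot: [12.3, 89.8, -97.0]
force: [-1.3, -2.2, 5.7]
gripper_width: 12.0
```

```bash
python3 st.py
```

```text
[494.32 -53.73 127.99] 13.6833 [-1.3 -2.2  5.7] [-0.58  0.44 -0.  ] a,b 484.1 113.5 roterr [-1.5689  0.0035  0.0023] 11.971084247356348 [ -7.  16. 108.  -0.  56.  12.]
```

Emit:
arm_command --slide '[[-0.05, 0, 0], [-0.1, 0, 0], [-0.1, 0, 0]]' --turn '[[0, 0, 0], [0, 0, 0], [0, 0, 0]]' --grip '[255, 255, 255]'

```text
time_s: 13.93
ee_pos: [494.3, -53.6, 128.6]
ee_rot: [8.4, 89.8, -100.9]
force: [-0.7, -5.5, 2.9]
gripper_width: 11.7
```

The stud has stopped rising about 6 mm above the bottom and the force is unloading, so it looks seated in the notch. I'll open and lift away.

Emit:
arm_command --slide '[[0, 0, 0], [0, 0, 0], [0, 0, 0], [0, 0, 0], [0, 0, 0], [0, 0, 0], [-2, 0, 0], [-5, 0, 0], [-9, 0, 0], [-13, 0, 0], [-16, 0, 0], [-16, 0, 0]]' --turn '[[0, 0, 0], [0, 0, 0], [0, 0, 0], [0, 0, 0], [0, 0, 0], [0, 0, 0], [0, 0, 0], [0, 0, 0], [0, 0, 0], [0, 0, 0], [0, 0, 0], [0, 0, 0]]' --grip '[0, 0, 0, 0, 0, 0, 0, 0, 0, 0, 0, 0]'

```text
time_s: 14.93
ee_pos: [497.8, -52.1, 295.6]
ee_rot: [103.1, 89.2, -6.2]
force: [0.4, -0.6, 0.4]
gripper_width: 89.1
```

```bash
python3 look.py f; python3 -c "
import numpy as np,cv2
for c in('side','top'):
  im=np.load(f'f_{c}.npz')['im'];cv2.imwrite(f'pics/g_{c}.png',cv2.resize(im[150:350,190:400],None,fx=2.8,fy=2.8)[:,:,::-1])"
```

```text
[497.81 -52.11 295.65] 14.9333 [ 0.4 -0.6  0.4] a,b 486.9 116.2 roterr [-1.57    0.0081 -0.013 ] [-7.  9. 92.  0. 79. 12.]
wrist lid z 104.0 corr with a: slope 0.001
wrist top n 352 a [478.5 484.2 489.9] b [ 96.3 116.7 134.8] z [138.  139.7 141. ]
  rect ((484.1841735839844, 115.42876434326172), (39.499534606933594, 11.515433311462402), 89.9539794921875)
wrist flange n 548 a [465.8 503.6] b [ 98.4 134.9] z 117.9
wrist [(array([483.4, 117.2, 115. ]), 0.6), (array([527.4, 139.6, 102.8]), 0.43)]
top lid z 104.3 corr with a: slope 0.007
top []
side lid z 104.9 corr with a: slope -0.001
side top n 71 a [478.8 484.2 490.4] b [ 93.8 109.8 131.9] z [136.3 140.4 141.7]
  rect ((484.5304260253906, 112.121826171875), (40.08758544921875, 11.865680694580078), 89.97534942626953)
side flange n 129 a [465.4 503.8] b [ 92.9 128.3] z 118.7
side [(array([484.9, 103.3, 116.5]), 0.48)]
```

View pics/f_wrist.png

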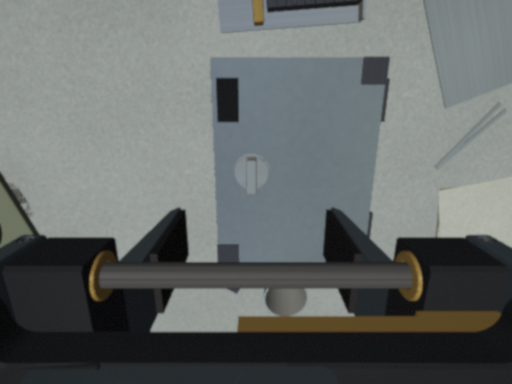

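View pics/g_side.png

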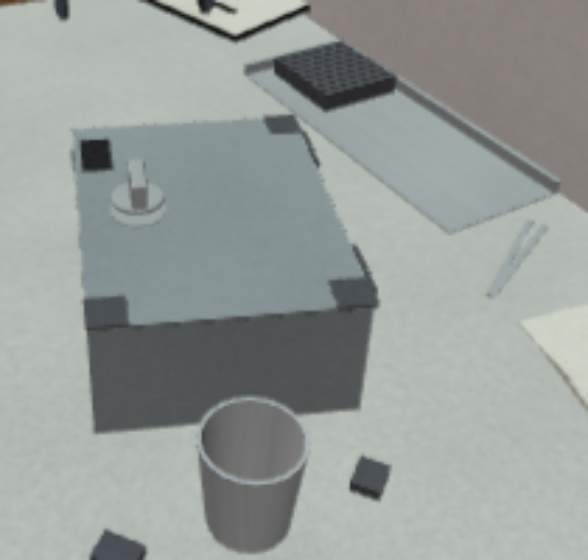

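The bar is turned 90° and sits about 2.7 mm in, the cover is shut, the bystanders haven't moved and nothing is touching. I'll hand the job in.

```bash
python3 -c "
from h import *
s=env.state();print(s['force'],s['qvel']);print(env.job_done())"
```

```text
[-0.37439291 -0.85290334 -0.48367248] [-0.10492861  0.05932746 -0.24552951 -0.00672637  0.02923775 -0.06390589]
the job is handed in; nothing more can be done
None
```

I swung the cover shut with closed fingertips on the pad. I then gripped the wing bar and pushed the stud down in small steps to the bottom. The total push peaked at about 16 N, roughly 6 N more than the spring alone. I turned the stud 1.57 rad clockwise, let it rise into its notch, opened the gripper and lifted clear. The job went in after about 15 s.

**Last checks:**
- **Cover:** it lies flat with its top at about 104 mm.
- **Stud:** the bar is turned about 90°, as measured in the wrist and side views. Its top dropped from about 142.4 mm to 139.7 mm in the wrist view, so it sits about 2.7 mm in. The side view put it at about 1.6 mm. Both are inside the 0.5 to 4.75 mm band.
- **Bystanders:** the tin, spacers and composing stick looked undisturbed in the pictures. I did not re-measure their positions.
- **Contact:** the force reading was about 1 N with the arm in free air, which is its usual noise.

**Disagreements:**
- The measured sideways position of the stud differed by about 2 mm between cameras. While holding the bar I nudged the grip sideways to ease side forces of up to about 7 N.
- In the last top view the stud was not found, probably because the arm was in the way.

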